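# Charge the caquelon and open the burner's gas valve

## Robot

A 6-joint arm with a two-finger parallel gripper is mounted at the origin on the work surface. World frame = base frame: x ahead of the robot, y to its left, z up, the work surface at z = 0. Lengths are in m, angles in degrees, forces in N, time in s.
With the tool pointing down it reaches from about 0.275 to 0.875 m from the base axis. Payload 12.5 kg.
Tool frame: the origin (TCP) lies midway between the tips of the shut fingers; the grasp point (between the pads) lies 19 mm behind it; z points along the fingers, y is the line along which they close (so a half turn about z gives the same grasp; the last joint's range is limited). The gripper opens to 85 mm and grips with 20 to 120 N. Pads are 22 mm wide; open, the fingers measure 114 mm over their backs; the gripper's body (76 mm by 85 mm) begins 54 mm behind the grasp point. The pads swing forward as they close: fully open they stand 13 mm farther back than shut.
Start: joints at [-70.909, 20.094, 94.641, -0, 65.266, -4.847], TCP at [0.223, -0.503, 0.231] pointing down, gripper open.
Joint ranges: [-157.81, 157.81], [-45, 120.19], [0.68, 151.7], [-89.99, 269.99], [4.06, 180], [-164.3, 164.3]. Speed limits (degrees/s): [127.2, 127.2, 159.86, 180, 180, 180].

## Interface

Orientations are given as [roll, pitch, yaw] about the fixed x, y, z axes, in that order (R = Rz(yaw) Ry(pitch) Rx(roll)).
In Python, from station import sensors, eyes, manip, masks_of gives the robot as it stands.
- The arm moves only by the tool arm_command, never from a script. Its argument "deltas" is a list of rows, each a list of 7 numbers: the turn, a rotation vector about the tool's x, y, z normalised to -1 to 1, where 1 is 180 degrees, then the shift along the tool's x, y, z normalised to -1 to 1, where 1 is 40 cm, then the opening, from 0 (shut) to 1 (fully open). In form: [[wx, wy, wz, dx, dy, dz, claw], ...]. A call has 1 to 20 rows; each row is the pose to reach, as a shift and turn from the pose commanded when the call began, along the tool's axes at that moment, turning the shorter way round; what a row does not reach only later rows make up. A row lasts 1/8 s, in which the tool goes at most 62.5 mm and 10.7 degrees, less where a joint would pass 70% of its speed; a pose out of reach is approached as far as the arm can. A call with a number of a shift or a turn outside -1 to 1 is refused whole. A call with a gripper value outside its range is refused whole. The fingers move at their own pace and stop on an object; "squeeze" is the grip in N (left out, the last holds). Time passes only in rows, so rows that repeat a pose let the fingers close. It gives the time, the measured TCP pose, the force, the opening and the grip force at its end, in the units of the state.
- sensors.sense(): the state, without advancing time (a new reading comes with each control period).
- eyes.read_camera(name): name is "scene" or "top" or "wrist"; returns the picture (480x640x3 uint8, red, green, blue); there is no depth.
- eyes.camera_info(name): a dict with "mtx" (3x3 intrinsics, pixels), "R" (3x3) and "t" (3): a world point X has camera coordinates R X + t; the wrist camera has in their place "T_tool_cam" (4x4, takes a point from camera to tool coordinates, whose origin is the TCP and whose axes are the flange's). Camera axes: x right, y down, z forward; pixel columns grow to the right and rows downward; lengths in m; the calibration is good to about 2 mm. A picture is of the moment at which its call begins: read the wrist's pose just before it. camera_info takes no time and is no camera call.
- manip.finish_job(): hands the job in; it is judged then, once.
Trained networks look in the newest picture that a camera, given by its name, has taken for a name from the list of things; names that differ only in an ending like _2 or _b are one class to them, and where a whole thing is asked for, a point or a joint stands for the part that bears it (a point fixed in the world has none). Each returns a list of dicts, best first, with "score" (0 to 1); they miss things now and then, are a little off and sometimes report something else, mostly with a low value. They report only what shows in the picture. A call takes as long as a camera call. They do not tell look-alikes from the thing itself.
- masks_of(label, camera): "pixels" (480x640 bool, what is visible of it) and "position" ([column, row] in pixels, amid what is visible of it).
The state is a dict: "time": time; "qpos": joint angles; "joint_velocities": joint speeds; "joint_torque": joint torques, N m; "position": TCP position; "eef_rot": TCP orientation; "ft_force": force on the tool from outside, world axes, zero at the start; "torque": the same for the moment, N m; "opening": opening from 0.0 (shut) to 1.0 (fully open); "grasp_force": force on a finger pad.
Only numpy, scipy, OpenCV 4.12 (cv2) and the standard library are available. Lean on these libraries where they do the work, as an engineer would, in place of code of your own. Each camera call takes 0.05 s, during which the arm holds its last target. There are 200 camera calls.

## Task

Get the fondue going: put every cheese block from the board into the caquelon and tip all the cheese chunks out of the steel tray into it too, then stand the empty tray upright on the middle of the round trivet. Only once all the cheese is in the pot, take the valve key from its wooden holder, push it fully home in the brass gas valve and turn it clockwise all the way to the stop, leaving the key in the valve. Leave the ramekin and the pepper mill alone.

Things in the scene. Friction and masses are not known exactly. Their poses are not given: they have to be found in the camera images.
- caquelon: orange ceramic fondue pot (caquelon) standing firmly on a low aluminium burner base, fixed together; outside radius 90 mm, wall 6 mm, rim 125 mm above the counter; origin on the counter under its centre, z up; a stub handle sticks out 160 mm from the centre along its +x at about 98 mm height (local x, pointing away from the robot)
- caquelon_rim (a point): centre of the pot's mouth, level with the rim (125 mm up); inner radius about 84 mm, narrowing to about 60 mm at the inner floor, which lies 82 mm below the rim
- trivet: round dark wooden trivet, fixed, radius 70 mm, 14 mm thick; origin at the centre of its underside on the counter
- board: wooden cutting board, fixed, 270 (x) by 190 (y) by 12 mm; origin at the centre of its underside
- tray: polished steel tray, 0.28 kg, cheese chunks in it. Floor 4 mm thick, 92 mm wide (y), flat for x -40 to 50 mm; walls 32 mm high, 4 mm thick, on both sides and the +x end; at -x no wall but a spout rising 12 deg to a lip at x = -76. Flat bail bar along y above it: 10 mm thick (x), z 66 to 90, on posts at the side walls. Origin: underside, below the bar; z up
- tray_grip (a point): centre of the tray's bail bar, 78 mm above the tray's underside (grip across its 10 mm, along the tray's x)
- tray_lip (a point): middle of the pouring lip of the tray, at tray x = -76 mm, 12 mm above its underside
- key: steel valve key; origin at the tip of its blade, z towards the bow. Blade 14 (x) by 8 (y) mm, 28 long, last 4 mm reduced to 11 by 5; then a collar disc, radius 14, z 28 to 32 mm; then a flat bow 36 (x) by 10 (y) mm, z 32 to 68. At the start it stands upright in the wooden holder, collar on its top
- key_bow (a point): where to grip the key's bow, on its axis 54 mm above the tip; pinch across its 10 mm, along the key's y
- key_holder: dark wooden block 60 by 60 by 40 mm, fixed, with a slot for the key in its top; origin at the centre of its underside
- valve (a joint): turn of the brass cylinder of the gas valve, rad: 0 shut, 1.4 fully open at its stop; grows clockwise seen from above; stays where it is left. The cylinder, radius 24 mm, top 46 mm above the counter, sits on a round steel base of radius 36 mm and 12 mm thickness
- valve_mouth (a point): centre of the mouth of the key slot, on the axis and top of the brass cylinder (46 mm above the counter); it turns with the cylinder, x along the slot's long side, z up. Slot 16 mm (x) by 10 mm (y), 30 mm deep, 2 mm chamfer; the key goes in either way round until its collar rests on top
- ramekin: bystander: clear glass ramekin, radius 40 mm, 45 mm high; origin at the centre of its underside
- mill: bystander: turned wooden pepper mill, 150 mm high, radius 28 mm; origin at the centre of its underside
- chunk1: small chunk of hard cheese, 22 (x) by 20 (y) by 20 mm, 12 g, in the tray at the start; origin at the centre of its underside; may be absent
- chunk2: small chunk of hard cheese, 22 (x) by 20 (y) by 20 mm, 12 g, in the tray at the start; origin at the centre of its underside; may be absent
- chunk3: small chunk of hard cheese, 22 (x) by 20 (y) by 20 mm, 12 g, in the tray at the start; origin at the centre of its underside; may be absent
- chunk4: small chunk of hard cheese, 22 (x) by 20 (y) by 20 mm, 12 g, in the tray at the start; origin at the centre of its underside; may be absent
- chunk5: small chunk of hard cheese, 22 (x) by 20 (y) by 20 mm, 12 g, in the tray at the start; origin at the centre of its underside; may be absent
- block1: larger block of hard cheese, 50 (x) by 28 (y) by 24 mm, 38 g, on the board at the start; origin at the centre of its underside; may be absent
- block2: larger block of hard cheese, 50 (x) by 28 (y) by 24 mm, 38 g, on the board at the start; origin at the centre of its underside; may be absent
- block3: larger block of hard cheese, 50 (x) by 28 (y) by 24 mm, 38 g, on the board at the start; origin at the centre of its underside; may be absent
- block4: larger block of hard cheese, 50 (x) by 28 (y) by 24 mm, 38 g, on the board at the start; origin at the centre of its underside; may be absent
- block5: larger block of hard cheese, 50 (x) by 28 (y) by 24 mm, 38 g, on the board at the start; origin at the centre of its underside; may be absent
Mind the look-alikes: they are no part of the job. What is shaped like the block4 but pink is not meant.

How it is judged (in metres and radians):
On the way, in this order (a step that is already met when the one before it is completed fails the run):
1. all the cheese (blocks and chunks) lies in the caquelon (horizontal distance between each of chunk1, chunk2, chunk3, chunk4, chunk5, block1, block2, block3, block4, block5 and caquelon_rim below 0.084 m and z of each of chunk1, chunk2, chunk3, chunk4, chunk5, block1, block2, block3, block4, block5 in the frame of caquelon_rim below 0.01 m), for 0.2 s.
2. the key is pushed home in the gas valve (z of key in the frame of valve_mouth below -0.02 m and horizontal distance between key and valve_mouth below 0.006 m and angle between key's own z axis and vertical below 0.15 rad), for 0.2 s.
3. the valve is turned clockwise to its stop with the key in it (all of step 2 and value of joint valve above 1.25 rad), for 0.2 s.
At the end, for the whole second after the job is handed in: All cheese present lies in the caquelon (origin within 84 mm of its axis and no more than 10 mm above the rim); the tray stands upright on the trivet, within 40 mm of its centre; the key is in the valve, tip at least 20 mm deep, and the valve is past 1.25 rad (all of step 1 and all of step 3 and horizontal distance between tray and trivet below 0.04 m and z of tray in the frame of trivet between 0.008 and 0.022 m and angle between tray's own z axis and vertical below 0.12 rad and linear speed of tray below 0.03 m/s); the robot touches nothing.
It fails at once if the ramekin is knocked over or shifted by more than 3 cm (distance of ramekin from where it was at the start of the episode above 0.03 m or angle between ramekin's own z axis and vertical above 0.5 rad).
It fails at once if the pepper mill is knocked over or shifted by more than 3 cm (distance of mill from where it was at the start of the episode above 0.03 m or angle between mill's own z axis and vertical above 0.5 rad).
Of chunk1, chunk2, chunk3, chunk4, chunk5 only 3 to 5 are there at a start; the rules pass over those that are not, and their reading is None.
Of block1, block2, block3, block4, block5 only 3 to 5 are there at a start; the rules pass over those that are not, and their reading is None.
At some moment in a run one of block1, block2, block3, block4, block5 may be knocked a few centimetres aside while the robot is not near it.
It also fails if it takes over 200 s, if anything falls off the work surface, if the arm or the gripper's body presses on something with over 40 N, if the wrist force passes 120 N, or if a joint passes its speed limit or range.

## Working session

There is one attempt and no reset: what is moved stays moved. The work goes in short steps, Python scripts to look and compute and a tool call to move; the robot and the scene stay as the last step left them, time stands still between calls to the robot, and variables do not carry over. Pictures are saved under pics/ and viewed, at most 14 in all, crops included, and the job is handed in when it is done.

Besides the shell and the picture viewer there is one more tool, called after "Emit:" as a command line: name --pt "numbers of a row" for each row, then --argument value for the rest. arm_command: Moves the arm, as the interface text tells. Its arguments: {"type":"object","properties":{"deltas":{"type":"array"},"squeeze":{"type":"number"}},"required":["deltas"]}

```bash
mkdir -p pics; ls
python3 - <<'E'
from station import sensors, eyes, manip, masks_of
import cv2
print(sensors.sense())
for n in ("scene","top","wrist"):
    im=eyes.read_camera(n); cv2.imwrite(f"pics/{n}0.png",im[:,:,::-1])
    print(n,eyes.camera_info(n))
E
```

```text
pics
{'time': 0.0, 'qpos': array([-7.09099170e+01,  2.01235466e+01,  9.46765645e+01,  5.04787346e-04,
        6.52649719e+01, -4.84725823e+00]), 'joint_velocities': array([ 0.09232732,  0.02411316,  0.07385498, -0.023668  , -0.03742798,
        0.10608879]), 'joint_torque': array([-9.56471331e-05, -5.06107306e+01, -2.91405255e+01, -9.19450235e-05,
        4.56260124e-03,  2.64494432e-06]), 'position': array([ 0.22307418, -0.50237589,  0.23076854]), 'eef_rot': array([-1.79935188e+02, -5.95609031e-03,  2.39371264e+01]), 'ft_force': array([-0.61656125, -0.27571968, -0.4207186 ]), 'torque': array([0.01231346, 0.01592225, 0.00177804]), 'grasp_force': 0.0, 'opening': 0.9997667995542313}
scene {'mtx': array([[504.04673447,   0.        , 321.68349304],
       [  0.        , 504.04673447, 235.15055953],
       [  0.        ,   0.        ,   1.        ]]), 'R': array([[ 0.83676762,  0.54736899,  0.01439253],
       [ 0.46753066, -0.70054232, -0.53912479],
       [-0.28501762,  0.45785112, -0.84210291]]), 't': array([-0.50453893, -0.19886214,  1.27394209])}
top {'mtx': array([[510.31995861,   0
[... 155 characters left out ...]
 -0.99970681,  0.02147509],
       [-0.99605344, -0.01303086, -0.08779373],
       [ 0.08804783, -0.02040829, -0.99590716]]), 't': array([0.01897819, 0.58485997, 1.01140835])}
wrist {'mtx': array([[365.12904704,   0.        , 310.99107556],
       [  0.        , 365.12904704, 238.27316744],
       [  0.        ,   0.        ,   1.        ]]), 'T_tool_cam': array([[-8.00536630e-04, -9.63854558e-01, -2.66427759e-01,
         6.68077150e-02],
       [ 9.99999041e-01, -4.70438123e-04, -1.30279943e-03,
         1.15957034e-03],
       [ 1.13037140e-03, -2.66428546e-01,  9.63854010e-01,
        -1.42279002e-01],
       [ 0.00000000e+00,  0.00000000e+00,  0.00000000e+00,
         1.00000000e+00]])}
```

View pics/top0.png

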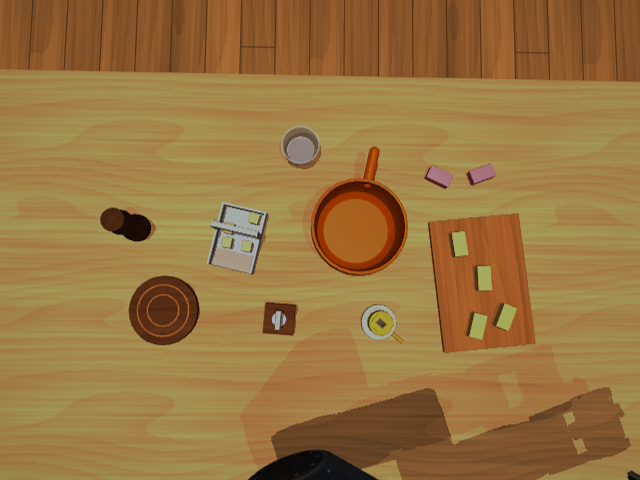

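View pics/scene0.png

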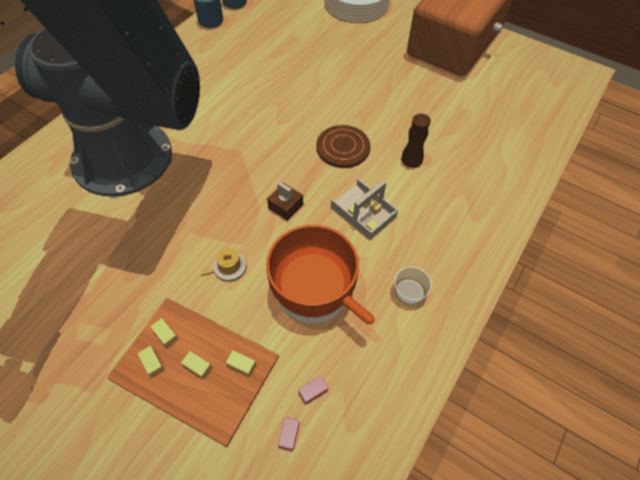

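The top view shows yellow blocks on the board at (460,244), (484,278), (478,326) and (507,317). The look-alikes are pink blocks off the board at (438,176) and (481,174). The tray is at (238,238) with its spout toward the robot, the key is in its holder at (280,319), the valve at (379,323), the trivet at (164,310), the mill at (115,218) and the ramekin at (300,147). I choose the yellow blocks on the board.

```bash
cat > h.py <<'E'
import numpy as np, cv2, json
from scipy.spatial.transform import Rotation as Ro
from station import sensors, eyes, manip, masks_of
def unproj(px, z, cam):
    c=eyes.camera_info(cam); K=c["mtx"]
    if cam=="wrist":
        s=sensors.sense(); R0=Ro.from_euler('xyz',s["eef_rot"],degrees=True).as_matrix(); T=c["T_tool_cam"]
        Rw=R0@T[:3,:3]; o=R0@T[:3,3]+s["position"]
    else: Rw=c["R"].T; o=-Rw@c["t"]
    px=np.atleast_2d(np.asarray(px,float))
    d=(Rw@np.linalg.inv(K)@np.c_[px,np.ones(len(px))].T).T
    return o+d*((np.asarray(z)-o[2])/d[:,2])[:,None]
def rect(m, z, cam):
    ys,xs=np.nonzero(m); w=unproj(np.c_[xs,ys],z,cam)[:,:2]
    (c,(a,b),ang)=cv2.minAreaRect((w*1000).astype(np.float32))
    if a<b: a,b=b,a; ang+=90
    return np.round(c,1), round(a,1),round(b,1), round((ang+90)%180-90,1)
def down(yaw): return Ro.from_euler('xyz',[180,0,yaw],degrees=True)
def rows(start, targets):
    """start (pos,Rot); targets: (pos,Rot,claw)"""
    for p,R,c in targets:
        w=(start[1].inv()*R).as_rotvec()/np.pi; d=start[1].inv().apply(np.array(p)-start[0])/0.4
        print([float(x) for x in np.round(np.r_[w,d],3)+0.0]+[c])
def here():
    s=sensors.sense(); return s["position"],Ro.from_euler('xyz',s["eef_rot"],degrees=True)
def blocks(cam="top",z=0.036):
    im=cv2.cvtColor(eyes.read_camera(cam),cv2.COLOR_RGB2HSV)
    m=cv2.inRange(im,(24,90,90),(38,255,255)); n,l,st,ce=cv2.connectedComponentsWithStats(m)
    for i in range(1,n):
        if st[i,4]>60: print("blk",ce[i].round(1),st[i,4],rect(l==i,z,cam))
E
python3 - <<'E'
from h import *
blocks()
for n,z in [("caquelon",.125),("trivet",.014),("tray",.0),("key",.06),("key_holder",.04),("valve",.046),("ramekin",.045),("mill",.15),("board",.012),("chunk1",.024),("block1",.036)]:
    for r in masks_of(n,"top")[:6]:
        print(n,round(r["score"],2),np.round(r["position"]),rect(r["pixels"],z,"top"))
im=cv2.imread("pics/top0.png")
cv2.imwrite("pics/c1.png",np.hstack([cv2.resize(im[195:345,185:305],(400,500),interpolation=3),cv2.resize(im[220:345,430:530],(400,500),interpolation=3)]))
E
```

```text
blk [131.2  92.1] 96 (array([888.7, 422.2]), 138.2, 4.2, -88.9)
blk [399.3  97.2] 89 (array([ 889.4, -128.5]), 116.2, 5.8, 88.8)
blk [109.8 118.3] 86 (array([832.4, 456.2]), 88.7, 6.3, -88.9)
blk [174.5 120.2] 136 (array([830.7, 331.6]), 100.1, 10.7, 86.8)
blk [ 82.9 122.5] 72 (array([823.1, 510.3]), 76.5, 2.1, -89.0)
blk [385.8 122.8] 69 (array([ 834.9, -112.6]), 72.5, 6.1, -83.1)
blk [439.6 125. ] 119 (array([ 832. , -211.1]), 83.4, 10.5, 82.7)
blk [611.3 131.5] 72 (array([ 822.7, -576.3]), 75.9, 4.3, -89.0)
blk [ 51.2 136.4] 324 (array([789.4, 589. ]), 140.2, 20.7, -89.0)
blk [331.2 141.5] 153 (array([790.5,   3.6]), 57.5, 20.6, 88.9)
blk [583.2 145.3] 299 (array([ 790.7, -504.3]), 125.7, 19.0, -89.0)
blk [197.3 159.7] 189 (array([749. , 275.2]), 137.4, 8.0, 89.6)
blk [460.8 164. ] 146 (array([ 749.3, -258.9]), 113.5, 7.4, 89.9)
blk [208.1 188.2] 133 (array([692.2, 249.2]), 72.6, 11.3, -84.6)
blk [466.8 193. ] 158 (array([ 688.3, -260.3]), 142.0, 10.5, -81.0)
blk [  9.2 201.2] 119 (array([660.7, 644.8]), 43.2, 18.2, -89.1)
blk [ 72.5 198.8] 110 (array([664.5, 525. ]), 65.7, 10.1, 
[... 4173 characters left out ...]
215. ]), 24.6, 22.2, 1.5)
chunk1 0.55 [253. 219.] (array([634.7, 160.9]), 22.1, 20.7, -17.1)
chunk1 0.48 [246. 246.] (array([578.5, 175.3]), 20.3, 20.3, 0.7)
chunk1 0.4 [235. 237.] (array([595.3, 200.2]), 131.4, 109.0, -12.8)
chunk1 0.39 [226. 233.] (array([605.5, 214.5]), 16.3, 6.1, -89.2)
block1 0.95 [436. 176.] (array([ 723.3, -214.9]), 49.2, 34.6, 63.8)
block1 0.94 [484. 281.] (array([ 518. , -303.3]), 50.2, 36.4, 0.7)
block1 0.79 [477. 329.] (array([ 423.7, -287.6]), 50.0, 32.9, -16.1)
block1 0.76 [505. 315.] (array([ 441.4, -344.9]), 52.0, 36.7, -23.8)
block1 0.72 [479. 171.] (array([ 730.9, -301.5]), 54.9, 28.6, -68.1)
block1 0.69 [457. 242.] (array([ 586.4, -253.6]), 49.5, 33.2, 8.7)
```

View pics/c1.png

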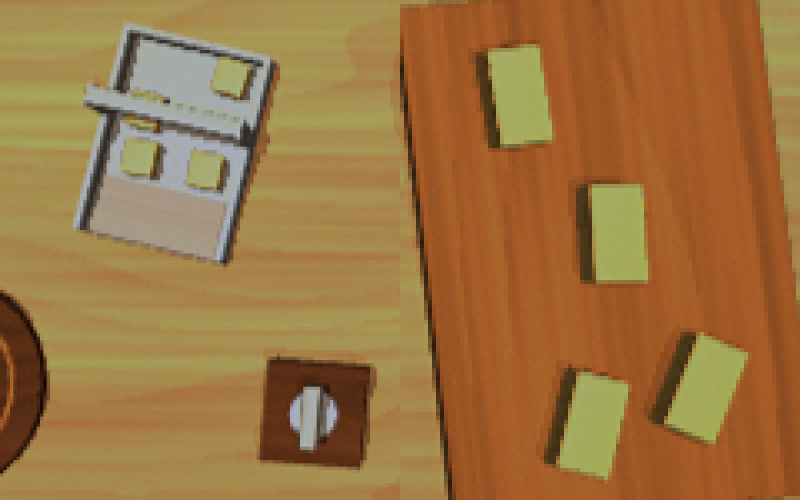

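The crop shows four yellow blocks on the board. Four chunks are in the tray, one of them under the bar. The key stands in the holder with its bow along about world x.

```bash
cat >> h.py <<'E'
def blocks(cam="top",z=0.036):
    im=cv2.cvtColor(eyes.read_camera(cam),cv2.COLOR_RGB2HSV)
    m=cv2.inRange(im,(24,90,90),(38,255,255)); n,l,st,ce=cv2.connectedComponentsWithStats(m)
    for i in range(1,n):
        if st[i,4]>60:
            r=rect(l==i,z,cam)
            if 360<r[0][0]<665 and -420<r[0][1]<-190 and r[1]<70 and r[2]>15: print("blk",st[i,4],r)
E
python3 - <<'E'
from h import *
im=cv2.cvtColor(eyes.read_camera("top"),cv2.COLOR_RGB2HSV)
m=cv2.inRange(im,(3,180,60),(13,255,255)); m[:, :305]=0; m[:,412:]=0; m[:170]=0;m[290:]=0
ys,xs=np.nonzero(m); w=unproj(np.c_[xs,ys],.125,"top")[:,:2]
h=cv2.convexHull((w*1000).astype(np.float32))[:,0]
sel=np.ones(len(h),bool)
for _ in range(8):
    q=h[sel]; A=np.c_[2*q,np.ones(len(q))]; s=np.linalg.lstsq(A,(q**2).sum(1),rcond=None)[0]
    r=np.sqrt(s[2]+s[0]**2+s[1]**2); e=np.hypot(*(h-s[:2]).T)-r; sel=abs(e)<max(2.5,np.abs(e[sel]).max()*.7)
print("pot",s[:2],r,sel.sum(),len(h))
blocks()
st=here()
R=down(8.7)
rows(st,[([.586,-.257,.12],R,.55),([.586,-.257,.015],R,.55),([.586,-.257,.23],R,.0)])
E
```

```text
pot [607.94587107 -43.61701308] 89.4609626202005 49 53
blk 310 (array([ 586.1, -257. ]), 49.3, 26.0, 7.5)
blk 309 (array([ 517.3, -305.9]), 48.4, 25.9, 2.2)
blk 318 (array([ 439.9, -348.7]), 49.1, 25.9, -22.4)
blk 316 (array([ 421.6, -291.6]), 48.6, 25.9, -14.0)
[0.0, 0.0, 0.085, 1.078, -0.193, 0.278, 0.55]
[0.0, 0.0, 0.085, 1.078, -0.193, 0.541, 0.55]
[0.0, 0.0, 0.085, 1.078, -0.193, 0.003, 0.0]
```

Emit:
arm_command --pt "0 0 0.211 0.667 -0.28 0.27 0.5" --pt "0 0 0.211 0.667 -0.28 0.27 0.5" --pt "0 0 0.211 0.667 -0.28 0.27 0.5" --pt "0 0 0.211 0.667 -0.28 0.27 0.5" --pt "0 0 0.211 0.667 -0.28 0.27 0.5" --pt "0 0 0.211 0.667 -0.28 0.27 0.5" --pt "0 0 0.211 0.667 -0.28 0.27 0.5" --pt "0 0 0.211 0.667 -0.28 0.27 0.5" --pt "0 0 0.211 0.667 -0.28 0.54 0.5" --pt "0 0 0.211 0.667 -0.28 0.54 0.5" --pt "0 0 0.211 0.667 -0.28 0.54 0.5" --pt "0 0 0.211 0.667 -0.28 0.54 0.5" --pt "0 0 0.211 0.667 -0.28 0.54 0" --pt "0 0 0.211 0.667 -0.28 0.54 0" --pt "0 0 0.211 0.667 -0.28 0.54 0" --pt "0 0 0.211 0.667 -0.28 0.0 0" --pt "0 0 0.211 0.667 -0.28 0.0 0" --pt "0 0 0.211 0.667 -0.28 0.0 0" --pt "0 0 0.211 0.667 -0.28 0.0 0" --pt "0 0 0.211 0.667 -0.28 0.0 0" --squeeze 30

```text
time: 3.35
position: [0.4222, -0.2926, 0.234]
eef_rot: [179.9, -0.3, -14.0]
ft_force: [-0.5, 0.6, -0.6]
opening: 0.322
grasp_force: 30.0
```

Emit:
arm_command --pt "0 0 0 0.322 -0.755 0.0 0" --pt "0 0 0 0.322 -0.755 0.0 0" --pt "0 0 0 0.322 -0.755 0.0 0" --pt "0 0 0 0.322 -0.755 0.0 0" --pt "0 0 0 0.322 -0.755 0.0 0" --pt "0 0 0 0.322 -0.755 0.0 0" --pt "0 0 0 0.322 -0.755 0.0 0" --pt "0 0 0 0.322 -0.755 0.327 0" --pt "0 0 0 0.322 -0.755 0.327 0" --pt "0 0 0 0.322 -0.755 0.327 0" --pt "0 0 0 0.322 -0.755 0.327 0.5" --pt "0 0 0 0.322 -0.755 0.327 0.5" --pt "0 0 0 0.322 -0.755 0.327 0.5" --pt "0 0 0 0.322 -0.755 0 0.5" --pt "0 0 0 0.322 -0.755 0 0.5" --pt "0 0 0 0.322 -0.755 0 0.5"

```text
time: 5.35
position: [0.6218, -0.0305, 0.2374]
eef_rot: [-179.9, -0.5, -14.0]
ft_force: [0.4, 0.1, -1.1]
opening: 0.496
grasp_force: 0.0
```

Run:
```python
from h import *
blocks(); st=here(); print(st[0],sensors.sense()["qpos"])
st=(np.array([.6199,-.0306,.231]),down(-14))
for p,y in [([.4399,-.3487],-22.4),([.5173,-.3059],2.2)]:
    rows(st,[(p+[z],down(y),.5) for z in (.1,.015)])
```

```text
blk 310 (array([ 585.9, -256.7]), 49.2, 25.8, 8.7)
blk 309 (array([ 517.3, -305.9]), 48.4, 25.9, 2.2)
blk 318 (array([ 439.9, -348.7]), 49.1, 25.9, -22.4)
[ 0.62093303 -0.03040205  0.23515467] [-7.09240033e+00  2.72056338e+01  8.33809029e+01 -6.74849787e-04
  6.90636943e+01  9.69377545e+01]
[0.0, 0.0, 0.047, -0.244, 0.88, 0.328, 0.5]
[0.0, 0.0, 0.047, -0.244, 0.88, 0.54, 0.5]
[0.0, 0.0, -0.09, -0.082, 0.73, 0.328, 0.5]
[0.0, 0.0, -0.09, -0.082, 0.73, 0.54, 0.5]
```

Emit:
arm_command --pt "0 0 0.047 -0.244 0.88 0.0 0.5" --pt "0 0 0.047 -0.244 0.88 0.0 0.5" --pt "0 0 0.047 -0.244 0.88 0.15 0.5" --pt "0 0 0.047 -0.244 0.88 0.328 0.5" --pt "0 0 0.047 -0.244 0.88 0.328 0.5" --pt "0 0 0.047 -0.244 0.88 0.328 0.5" --pt "0 0 0.047 -0.244 0.88 0.328 0.5" --pt "0 0 0.047 -0.244 0.88 0.328 0.5" --pt "0 0 0.047 -0.244 0.88 0.54 0.5" --pt "0 0 0.047 -0.244 0.88 0.54 0.5" --pt "0 0 0.047 -0.244 0.88 0.54 0.5" --pt "0 0 0.047 -0.244 0.88 0.54 0" --pt "0 0 0.047 -0.244 0.88 0.54 0" --pt "0 0 0.047 -0.244 0.88 0.54 0" --pt "0 0 0.047 -0.244 0.88 0.0 0" --pt "0 0 0.047 -0.244 0.88 0.0 0" --pt "0 0 0.047 -0.244 0.88 0.0 0" --pt "0 0 0.047 -0.244 0.88 0.0 0"

```text
time: 7.65
position: [0.4403, -0.3487, 0.2357]
eef_rot: [179.9, -0.3, -22.5]
ft_force: [-0.3, 0.4, -0.4]
opening: 0.322
grasp_force: 29.9
```

Run:
```python
from h import *
st=(np.array([.4399,-.3487,.231]),down(-22.4))
rows(st,[([.60,-.065,z],down(-22.4),0) for z in (.231,.1)])
st=(np.array([.60,-.065,.231]),down(-22.4))
rows(st,[([.5173,-.3059,z],down(2.2),.5) for z in (.231,.1,.015)])
```

```text
[0.0, 0.0, 0.0, 0.1, -0.808, 0.0, 0]
[0.0, 0.0, 0.0, 0.1, -0.808, 0.327, 0]
[0.0, 0.0, -0.137, 0.038, 0.636, 0.0, 0.5]
[0.0, 0.0, -0.137, 0.038, 0.636, 0.328, 0.5]
[0.0, 0.0, -0.137, 0.038, 0.636, 0.54, 0.5]
```

Emit:
arm_command --pt "0 0 0 0.1 -0.808 0.0 0" --pt "0 0 0 0.1 -0.808 0.0 0" --pt "0 0 0 0.1 -0.808 0.0 0" --pt "0 0 0 0.1 -0.808 0.0 0" --pt "0 0 0 0.1 -0.808 0.0 0" --pt "0 0 0 0.1 -0.808 0.0 0" --pt "0 0 0 0.1 -0.808 0.0 0" --pt "0 0 0 0.1 -0.808 0.327 0" --pt "0 0 0 0.1 -0.808 0.327 0" --pt "0 0 0 0.1 -0.808 0.327 0" --pt "0 0 0 0.1 -0.808 0.327 0.5" --pt "0 0 0 0.1 -0.808 0.327 0.5" --pt "0 0 0 0.1 -0.808 0.327 0.5" --pt "0 0 0 0.1 -0.808 0 0.5" --pt "0 0 0 0.1 -0.808 0 0.5" --pt "0 0 0 0.1 -0.808 0 0.5"

```text
time: 9.65
position: [0.6023, -0.0651, 0.2372]
eef_rot: [-179.9, -0.5, -22.5]
ft_force: [0.1, -0.3, -0.5]
opening: 0.501
grasp_force: 0.0
```

Run:
```python
from h import *
blocks()
st=(np.array([.5173,-.3059,.231]),down(2.2))
rows(st,[([.62,-.05,z],down(2.2),0) for z in (.231,.1)])
st=(np.array([.62,-.05,.231]),down(2.2))
rows(st,[([.586,-.2567,z],down(8.7),.5) for z in (.231,.1,.015)])
```

```text
blk 92 (array([ 657.9, -314. ]), 37.0, 18.5, 89.1)
blk 309 (array([ 517.3, -305.9]), 48.4, 25.9, 2.2)
[0.0, 0.0, 0.0, 0.281, -0.629, 0.0, 0]
[0.0, 0.0, 0.0, 0.281, -0.629, 0.327, 0]
[0.0, 0.0, -0.036, -0.105, 0.513, 0.0, 0.5]
[0.0, 0.0, -0.036, -0.105, 0.513, 0.328, 0.5]
[0.0, 0.0, -0.036, -0.105, 0.513, 0.54, 0.5]
```

Emit:
arm_command --pt "0 0 -0.137 0.038 0.636 0.0 0.5" --pt "0 0 -0.137 0.038 0.636 0.0 0.5" --pt "0 0 -0.137 0.038 0.636 0.15 0.5" --pt "0 0 -0.137 0.038 0.636 0.328 0.5" --pt "0 0 -0.137 0.038 0.636 0.328 0.5" --pt "0 0 -0.137 0.038 0.636 0.328 0.5" --pt "0 0 -0.137 0.038 0.636 0.328 0.5" --pt "0 0 -0.137 0.038 0.636 0.54 0.5" --pt "0 0 -0.137 0.038 0.636 0.54 0.5" --pt "0 0 -0.137 0.038 0.636 0.54 0.5" --pt "0 0 -0.137 0.038 0.636 0.54 0" --pt "0 0 -0.137 0.038 0.636 0.54 0" --pt "0 0 -0.137 0.038 0.636 0.54 0" --pt "0 0 -0.137 0.038 0.636 0.0 0" --pt "0 0 -0.137 0.038 0.636 0.0 0" --pt "0 0 -0.137 0.038 0.636 0.0 0" --pt "0 0 -0.137 0.038 0.636 0.0 0"

```text
time: 11.82
position: [0.5179, -0.3062, 0.2365]
eef_rot: [179.8, -0.3, 2.2]
ft_force: [0.4, -0.3, -1.3]
opening: 0.318
grasp_force: 30.0
```

Emit:
arm_command --pt "0 0 0 0.281 -0.629 0.0 0" --pt "0 0 0 0.281 -0.629 0.0 0" --pt "0 0 0 0.281 -0.629 0.0 0" --pt "0 0 0 0.281 -0.629 0.0 0" --pt "0 0 0 0.281 -0.629 0.0 0" --pt "0 0 0 0.281 -0.629 0.0 0" --pt "0 0 0 0.281 -0.629 0.327 0" --pt "0 0 0 0.281 -0.629 0.327 0" --pt "0 0 0 0.281 -0.629 0.327 0" --pt "0 0 0 0.281 -0.629 0.327 0.5" --pt "0 0 0 0.281 -0.629 0.327 0.5" --pt "0 0 0 0.281 -0.629 0.327 0.5" --pt "0 0 0 0.281 -0.629 0 0.5" --pt "0 0 0 0.281 -0.629 0 0.5" --pt "0 0 0 0.281 -0.629 0 0.5"

```text
time: 13.7
position: [0.6219, -0.0503, 0.2374]
eef_rot: [179.9, -0.5, 2.2]
ft_force: [0.0, 0.2, -0.8]
opening: 0.497
grasp_force: 0.0
```

Run:
```python
from h import *
blocks()
cv2.imwrite("pics/top1.png",eyes.read_camera("top")[:,:,::-1])
```

```text
blk 186 (array([ 655. , -296.4]), 65.9, 15.9, -82.3)
```

View pics/top1.png

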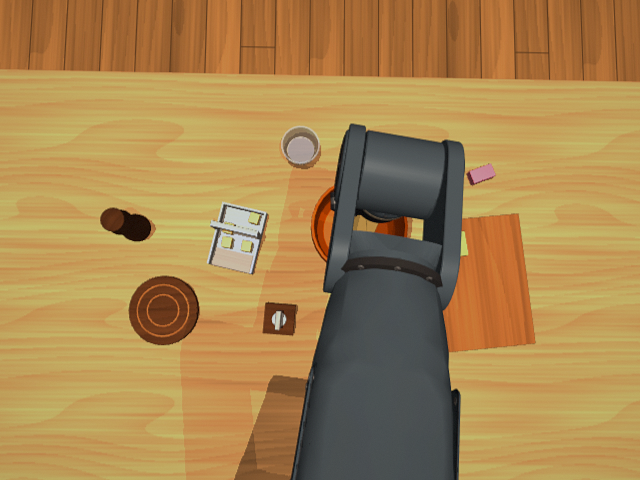

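The arm now hides most of block A, but its visible right edge at (465,244) is where it was before. I'll grasp it.

Emit:
arm_command --pt "0 0 -0.036 -0.105 0.513 0.0 0.6" --pt "0 0 -0.036 -0.105 0.513 0.0 0.6" --pt "0 0 -0.036 -0.105 0.513 0.15 0.6" --pt "0 0 -0.036 -0.105 0.513 0.328 0.6" --pt "0 0 -0.036 -0.105 0.513 0.328 0.6" --pt "0 0 -0.036 -0.105 0.513 0.328 0.6" --pt "0 0 -0.036 -0.105 0.513 0.54 0.6" --pt "0 0 -0.036 -0.105 0.513 0.54 0.6" --pt "0 0 -0.036 -0.105 0.513 0.54 0.6" --pt "0 0 -0.036 -0.105 0.513 0.54 0" --pt "0 0 -0.036 -0.105 0.513 0.54 0" --pt "0 0 -0.036 -0.105 0.513 0.54 0" --pt "0 0 -0.036 -0.105 0.513 0.54 0" --pt "0 0 -0.036 -0.105 0.513 0.0 0" --pt "0 0 -0.036 -0.105 0.513 0.0 0" --pt "0 0 -0.036 -0.105 0.513 0.0 0" --pt "0 0 -0.036 -0.105 0.513 0.0 0"

```text
time: 15.92
position: [0.5866, -0.2571, 0.2368]
eef_rot: [179.8, -0.3, 8.6]
ft_force: [0.3, 0.3, -1.5]
opening: 0.318
grasp_force: 30.3
```

Run:
```python
from h import *
st=(np.array([.586,-.2567,.231]),down(8.7))
rows(st,[([.60,-.03,z],down(8.7),0) for z in (.231,.11)])
# tray: wall/edges from first picture
im=cv2.cvtColor(cv2.imread("pics/top0.png"),cv2.COLOR_BGR2HSV)
c=cv2.imread("pics/top0.png")[195:280,200:275]
cv2.imwrite("pics/tr.png",cv2.resize(c,(750,850)[:2],interpolation=3)[:600] if 0 else cv2.resize(c,(525,595),interpolation=cv2.INTER_CUBIC))
for r in masks_of("tray","top")[:1]:
    m=r["pixels"]
    q=cv2.approxPolyDP(max(cv2.findContours(m.astype(np.uint8),0,1)[0],key=cv2.contourArea),3,True)[:,0]; print(q.tolist())
```

```text
[0.0, 0.0, 0.0, 0.12, -0.555, 0.0, 0]
[0.0, 0.0, 0.0, 0.12, -0.555, 0.302, 0]
[[224, 202], [219, 219], [211, 222], [215, 231], [208, 262], [251, 272], [266, 214]]
```

View pics/tr.png

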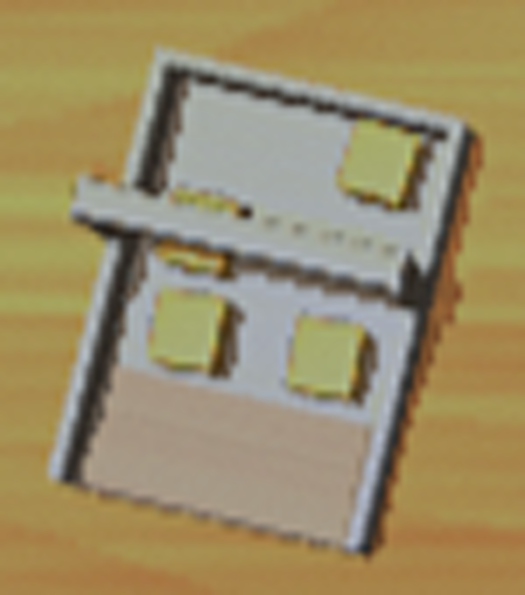

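The tray crop shows the bar's top from about (211,223) to (259,232). The spout faces the robot, and the fourth chunk is under the bar's left part.

Emit:
arm_command --pt "0 0 0 0.12 -0.555 0.0 0" --pt "0 0 0 0.12 -0.555 0.0 0" --pt "0 0 0 0.12 -0.555 0.0 0" --pt "0 0 0 0.12 -0.555 0.0 0" --pt "0 0 0 0.12 -0.555 0.0 0" --pt "0 0 0 0.12 -0.555 0.302 0" --pt "0 0 0 0.12 -0.555 0.302 0" --pt "0 0 0 0.12 -0.555 0.302 0" --pt "0 0 0 0.12 -0.555 0.302 0.5" --pt "0 0 0 0.12 -0.555 0.302 0.5" --pt "0 0 0 0.12 -0.555 0.302 0.5" --pt "0 0 0 0.12 -0.555 0 0.5" --pt "0 0 0 0.12 -0.555 0 0.5" --pt "0 0 0 0.12 -0.555 0 0.5"

```text
time: 17.73
position: [0.6019, -0.0302, 0.237]
eef_rot: [179.8, -0.5, 8.6]
ft_force: [0.6, 0.1, -0.2]
opening: 0.498
grasp_force: 0.0
```

Run:
```python
from h import *
def P(q,z): return unproj([[200+a/7-.4,195+b/7-.4] for a,b in q],z,"top")[:,:2]
b=P([(80,193),(408,262)],.09); print("bar",b,b.mean(0),np.hypot(*(b[1]-b[0])),np.degrees(np.arctan2(*(b[1]-b[0])[::-1])))
w=P([(160,50),(472,125)],.034); print("endwall",w,w.mean(0),np.degrees(np.arctan2(*(w[1]-w[0])[::-1])))
w=P([(58,475),(365,552)],.03); print("lip",w,w.mean(0),np.degrees(np.arctan2(*(w[1]-w[0])[::-1])))
print(sensors.sense()["qpos"])
```

```text
bar [[0.6157346  0.23458631]
 [0.59807575 0.14522008]] [0.60690518 0.18990319] 0.09109422656322932 -101.17769711336827
endwall [[0.66472576 0.22366423]
 [0.6441671  0.13331894]] [0.65444643 0.17849158] -102.81972561697401
lip [[0.54180922 0.2500487 ]
 [0.52080427 0.161767  ]] [0.53130674 0.20590785] -103.38358894256471
[-7.29828917e+00  2.49959231e+01  8.65229918e+01 -1.77335821e-03
  6.79286399e+01  7.40554778e+01]
```

```bash
cat > ik.py <<'E'
import numpy as np
from scipy.spatial.transform import Rotation as Ro
L1,L2,a,h,d=.5,.46,-.03,.21,.28
def ik(p,R):
    w=np.array(p)-R.as_matrix()[:,2]*d; q1=np.arctan2(w[1],w[0]); r=np.hypot(w[0],w[1])-a; z=w[2]-h
    D=np.hypot(r,z); c=(D*D-L1**2-L2**2)/(2*L1*L2)
    if abs(c)>1: return None
    q3=np.arccos(c); q2=np.arctan2(r,z)-np.arctan2(L2*np.sin(q3),L1+L2*np.cos(q3))
    M=(Ro.from_euler('z',q1)*Ro.from_euler('y',q2+q3)).inv()*R
    A=M.as_euler('ZYZ',degrees=True); out=[]
    for q4,q5,t in ((A[0],A[1],A[2]),):
        out=np.degrees([q1,q2,q3]).tolist()+[q4,q5,(t-90+180)%360-180]
    return np.round(out)
def pour(psi,th,flip,lip):
    """tray lip horizontal dir angle psi; returns tool pose. flip selects grasp"""
    u=np.array([np.cos(np.radians(psi)),np.sin(np.radians(psi)),0]); t=np.radians(th); k=np.array([0,0,1.])
    X=-(np.cos(t)*u-np.sin(t)*k); Z=np.sin(t)*u+np.cos(t)*k
    grip=np.array(lip)+.076*X+.066*Z
    zt=-Z; yt=X*flip; xt=np.cross(yt,zt)
    R=Ro.from_matrix(np.c_[xt,yt,zt]); return grip+.019*zt,R
E
python3 - <<'E'
from ik import *
from h import down
print(ik([.605,.19,.3],down(77)),ik([.605,.19,.3],down(-103)))
for psi,off in ((-90,(0,.03)),(90,(0,-.03)),(0,(-.03,0)),(180,(.03,0))):
  for f in (1,-1):
    print(psi,f,[ik(*pour(psi,t,f,[.608+off[0],-.044+off[1],.15])) for t in (0,30,60,75)])
E
```

```text
[17. 25. 75. -0. 80. 30.] [  17.   25.   75.    0.   80. -150.]
-90 1 [array([  6.,  26.,  87.,   0.,  67., -84.]), array([ -10.,   27.,   87.,   31.,   75., -111.]), array([ -23.,   36.,   84.,   53.,   92., -128.]), array([ -27.,   43.,   83.,   62.,  102., -132.])]
-90 -1 [array([ 6., 26., 87.,  0., 67., 96.]), array([-10.,  27.,  87.,  31.,  75.,  69.]), array([-23.,  36.,  84.,  53.,  92.,  52.]), array([-27.,  43.,  83.,  62., 102.,  48.])]
90 1 [array([-14.,  28.,  85.,   0.,  67.,  76.]), array([  2.,  26.,  88., -32.,  70., 104.]), array([ 16.,  33.,  89., -57.,  86., 126.]), array([ 20.,  40.,  89., -66.,  96., 133.])]
90 -1 [array([ -14.,   28.,   85.,    0.,   67., -104.]), array([  2.,  26.,  88., -32.,  70., -76.]), array([ 16.,  33.,  89., -57.,  86., -54.]), array([ 20.,  40.,  89., -66.,  96., -47.])]
0 1 [array([ -5.,  15., 103.,   0.,  62., 175.]), array([ -4.,  33.,  77.,  -2., 100., 176.]), array([ -3.,  55.,  50.,  -4., 135., 176.]), array([ -3.,  66.,  37.,  -6., 152., 174.])]
0 -1 [array([ -5.,  15., 103.,  -0.,  62.,  -5.]), array([ -4.,  33.,  77.,  -2., 100.,  -4.]), array([ -3.,  55.,  50.,  -4., 135.,  -4.]), array([ -3.,  66.,  37.,  -6., 152.,  -6.])]
180 1 [array([-4., 37., 69., -0., 74., -4.]), array([-5., 19., 98.,  4., 33., -8.]), array([  -6.,   11.,  123.,  158.,   15., -162.]), array([  -7.,   14.,  133.,  169.,   42., -174.])]
180 -1 [array([ -4.,  37.,  69.,  -0.,  74., 176.]), array([ -5.,  19.,  98.,   4.,  33., 172.]), array([ -6.,  11., 123., 158.,  15.,  18.]), array([ -7.,  14., 133., 169.,  42.,   6.])]
```

Run:
```python
from h import *
from ik import pour
st=(np.array([.60,-.03,.231]),down(8.7)); print(here()[0])
rows(st,[([.605,.19,z],down(77),.6) for z in (.231,.15,.059)])
im=eyes.read_camera("top"); cv2.imwrite("pics/top2.png",im[:,:,::-1])
```

```text
[ 0.60185776 -0.03020934  0.23701898]
[0.0, 0.0, -0.379, 0.096, -0.542, 0.0, 0.6]
[0.0, 0.0, -0.379, 0.096, -0.542, 0.202, 0.6]
[0.0, 0.0, -0.379, 0.096, -0.542, 0.43, 0.6]
```

Emit:
arm_command --pt "0 0 -0.379 0.096 -0.542 0.0 0.6" --pt "0 0 -0.379 0.096 -0.542 0.0 0.6" --pt "0 0 -0.379 0.096 -0.542 0.0 0.6" --pt "0 0 -0.379 0.096 -0.542 0.0 0.6" --pt "0 0 -0.379 0.096 -0.542 0.0 0.6" --pt "0 0 -0.379 0.096 -0.542 0.0 0.6" --pt "0 0 -0.379 0.096 -0.542 0.0 0.6" --pt "0 0 -0.379 0.096 -0.542 0.202 0.6" --pt "0 0 -0.379 0.096 -0.542 0.202 0.6" --pt "0 0 -0.379 0.096 -0.542 0.202 0.6"

```text
time: 19.02
position: [0.6047, 0.19, 0.1496]
eef_rot: [-179.9, 0.1, 76.8]
ft_force: [0.5, 0.1, -0.0]
opening: 0.599
grasp_force: 0.0
```

Run:
```python
from h import *
print(here()[0],here()[1].as_euler('xyz',degrees=True))
im=eyes.read_camera("wrist"); cv2.imwrite("pics/w1.png",im[:,:,::-1])
```

```text
[0.60467231 0.18998332 0.1495782 ] [-1.79858445e+02  6.89373543e-02  7.68489238e+01]
```

View pics/w1.png

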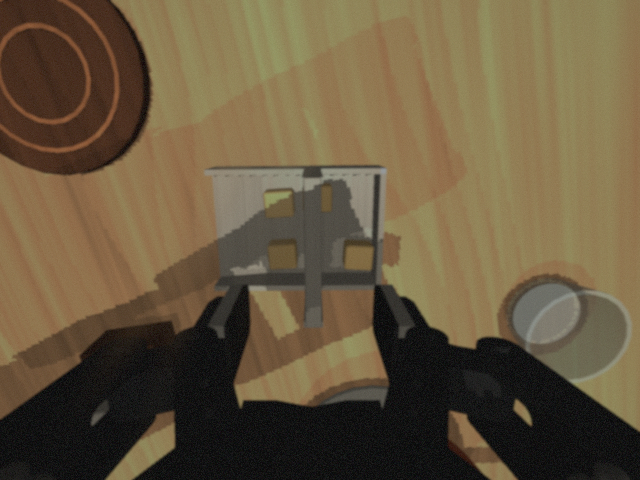

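The wrist view shows the bar at columns 304–322, centred between the fingers and aligned with them, with four chunks in the tray.

Emit:
arm_command --pt "0 0 0 0 0 0.11 0.6" --pt "0 0 0 0 0 0.228 0.6" --pt "0 0 0 0 0 0.228 0.6" --pt "0 0 0 0 0 0.228 0" --pt "0 0 0 0 0 0.228 0" --pt "0 0 0 0 0 0.228 0" --pt "0 0 0 0 0 0.228 0" --pt "0 0 0 0 0 0.228 0" --pt "0 0 0 0 0 0.19 0" --pt "0 0 0 0 0 0.13 0" --pt "0 0 0 0 0 0.05 0" --pt "0 0 0 0 0 -0.05 0" --pt "0 0 0 0 0 -0.15 0" --pt "0 0 0 0 0 -0.22 0" --pt "0 0 0 0 0 -0.25 0" --pt "0 0 0 0 0 -0.25 0" --squeeze 90

```text
time: 21.08
position: [0.6051, 0.1901, 0.2509]
eef_rot: [180.0, -0.0, 76.9]
ft_force: [-0.3, -0.1, -4.4]
opening: 0.1
grasp_force: 87.9
```

Run:
```python
from h import *
from ik import pour,ik
print(sensors.sense()["qpos"])
st=(np.array([.605,.19,.25]),down(77))
C=np.array([.608,-.044])
p0,R0=pour(-90,0,1,[C[0],C[1]+.035,.185]); print(p0)
rows(st,[(p0,R0,0)])
st=(p0,R0)
for t in range(5,85,5):
    l=[C[0],C[1]+.035,.185-.03*min(1,t/40)]; p,R=pour(-90,t,1,l); print(t,ik(p,R)); rows(st,[(p,R,0)])
```

```text
[ 1.32384092e+01  2.79423538e+01  7.99722642e+01 -6.87127191e-04
  7.20499124e+01  2.63804365e+01]
[0.608 0.067 0.232]
[0.0, 0.0, -0.572, -0.298, 0.076, 0.045, 0]
5 [  4.  24.  85.   5.  70. -88.]
[-0.028, 0.0, 0.0, 0.0, -0.011, -0.007, 0]
10 [  1.  24.  85.  11.  71. -93.]
[-0.056, 0.0, 0.0, 0.0, -0.023, -0.012, 0]
15 [ -2.  24.  86.  16.  71. -97.]
[-0.083, 0.0, 0.0, 0.0, -0.037, -0.017, 0]
20 [  -5.   25.   86.   21.   72. -102.]
[-0.111, 0.0, 0.0, 0.0, -0.052, -0.02, 0]
25 [  -7.   25.   86.   26.   74. -106.]
[-0.139, 0.0, 0.0, 0.0, -0.067, -0.022, 0]
30 [ -10.   26.   86.   31.   76. -110.]
[-0.167, 0.0, 0.0, 0.0, -0.084, -0.023, 0]
35 [ -12.   27.   86.   35.   78. -114.]
[-0.194, 0.0, 0.0, 0.0, -0.102, -0.022, 0]
40 [ -15.   29.   86.   39.   80. -117.]
[-0.222, 0.0, 0.0, 0.0, -0.12, -0.02, 0]
45 [ -17.   30.   86.   43.   83. -120.]
[-0.25, 0.0, 0.0, 0.0, -0.139, -0.025, 0]
50 [ -19.   32.   85.   47.   86. -123.]
[-0.278, 0.0, 0.0, 0.0, -0.158, -0.029, 0]
55 [ -21.   34.   85.   50.   89. -125.]
[-0.306, 0.0, 0.0, 0.0, -0.177, -0.031, 0]
60 [ -23.   36.   85.   53.   92. -127.]
[-0.333, 0.0, 0.0, 0.0, -0.197, -0.031, 0]
65 [ -24.   38.   84.   56.   95. -129.]
[-0.361, 0.0, 0.0, 0.0, -0.216, -0.029, 0]
70 [ -26.   40.   84.   59.   98. -131.]
[-0.389, 0.0, 0.0, 0.0, -0.235, -0.026, 0]
75 [ -27.   42.   83.   62.  102. -132.]
[-0.417, 0.0, 0.0, 0.0, -0.254, -0.021, 0]
80 [ -28.   45.   83.   65.  105. -133.]
[-0.444, 0.0, 0.0, 0.0, -0.273, -0.015, 0]
```

Emit:
arm_command --pt "0 0 -0.02 -0.01 0 0 0" --pt "0 0 -0.05 -0.03 0.01 0.0 0" --pt "0 0 -0.09 -0.05 0.01 0.01 0" --pt "0 0 -0.13 -0.07 0.02 0.01 0" --pt "0 0 -0.17 -0.09 0.02 0.01 0" --pt "0 0 -0.21 -0.11 0.03 0.02 0" --pt "0 0 -0.25 -0.13 0.03 0.02 0" --pt "0 0 -0.29 -0.15 0.04 0.02 0" --pt "0 0 -0.33 -0.17 0.04 0.03 0" --pt "0 0 -0.37 -0.19 0.05 0.03 0" --pt "0 0 -0.41 -0.21 0.06 0.03 0" --pt "0 0 -0.45 -0.235 0.06 0.04 0" --pt "0 0 -0.49 -0.26 0.07 0.04 0" --pt "0 0 -0.53 -0.28 0.07 0.04 0" --pt "0 0 -0.56 -0.292 0.075 0.045 0" --pt "0 0 -0.572 -0.298 0.076 0.045 0" --pt "0 0 -0.572 -0.298 0.076 0.045 0"

```text
time: 23.2
position: [0.6071, 0.067, 0.2311]
eef_rot: [-180.0, -0.1, 179.8]
ft_force: [0.3, 0.4, -3.6]
opening: 0.104
grasp_force: 88.0
```

Emit:
arm_command --pt "-0.014 0 0 0 -0.006 -0.004 0" --pt "-0.028 0 0 0 -0.011 -0.007 0" --pt "-0.056 0 0 0 -0.023 -0.012 0" --pt "-0.083 0 0 0 -0.037 -0.017 0" --pt "-0.111 0 0 0 -0.052 -0.02 0" --pt "-0.139 0 0 0 -0.067 -0.022 0" --pt "-0.153 0 0 0 -0.076 -0.023 0" --pt "-0.167 0 0 0 -0.084 -0.023 0" --pt "-0.18 0 0 0 -0.093 -0.023 0" --pt "-0.194 0 0 0 -0.102 -0.022 0" --pt "-0.208 0 0 0 -0.111 -0.021 0" --pt "-0.222 0 0 0 -0.12 -0.02 0" --pt "-0.25 0 0 0 -0.139 -0.025 0" --pt "-0.278 0 0 0 -0.158 -0.029 0" --pt "-0.306 0 0 0 -0.177 -0.031 0" --pt "-0.333 0 0 0 -0.197 -0.031 0" --pt "-0.361 0 0 0 -0.216 -0.029 0" --pt "-0.361 0 0 0 -0.216 -0.029 0" --pt "-0.361 0 0 0 -0.216 -0.029 0"

```text
time: 25.58
position: [0.6076, -0.0192, 0.2443]
eef_rot: [115.1, 0.0, 179.8]
ft_force: [0.4, 0.6, -2.3]
opening: 0.097
grasp_force: 88.4
```

Run:
```python
from h import *
print(sensors.sense()["qpos"])
im=eyes.read_camera("scene"); cv2.imwrite("pics/s1.png",cv2.resize(im[120:400,180:500,::-1],(640,560)))
```

```text
[ -27.15879157   40.18344756   83.09649852   54.29842513   96.33496611
 -131.47696925]
```

View pics/s1.png

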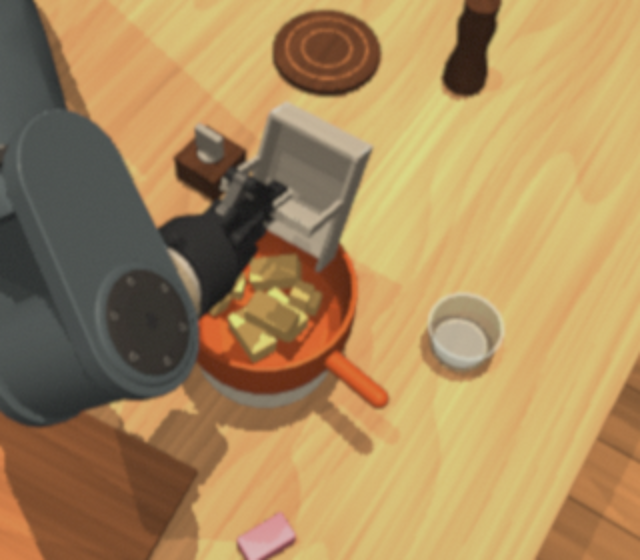

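The scene picture shows the tray tilted with its interior empty and the blocks and chunks in the pot. I'll tilt a little further, level the tray, and carry it toward the trivet.

Run:
```python
from h import *
from ik import pour,ik
C=np.array([.608,-.044])
f=lambda t:pour(-90,t,1,[C[0],C[1]+.035,.155+.02*(t<41)+.03*(t<20)])
st=f(65)
for t in (70,77,70,60,50,40,30,20,10,0):
    p,R=f(t);rows(st,[(p,R,0)])
p0,R0=f(0); print(p0); st=(p0,R0)
rows(st,[([.447,.340,z],R0,0) for z in (.25,.12,.074)])
print(ik([.447,.34,.1],R0))
```

```text
[-0.028, 0.0, 0.0, 0.0, -0.011, -0.016, 0]
[-0.067, 0.0, 0.0, 0.0, -0.029, -0.037, 0]
[-0.028, 0.0, 0.0, 0.0, -0.011, -0.016, 0]
[0.028, 0.0, 0.0, 0.0, 0.01, 0.017, 0]
[0.083, 0.0, 0.0, 0.0, 0.024, 0.053, 0]
[0.139, 0.0, 0.0, 0.0, 0.077, 0.07, 0]
[0.194, 0.0, 0.0, 0.0, 0.078, 0.109, 0]
[0.25, 0.0, 0.0, 0.0, 0.073, 0.148, 0]
[0.306, 0.0, 0.0, 0.0, 0.129, 0.153, 0]
[0.361, 0.0, 0.0, 0.0, 0.11, 0.187, 0]
[0.608 0.067 0.252]
[0.0, 0.0, 0.0, 0.402, 0.682, 0.005, 0]
[0.0, 0.0, 0.0, 0.402, 0.682, 0.33, 0]
[0.0, 0.0, 0.0, 0.402, 0.682, 0.445, 0]
[ 37.  27. 100.   0.  53. -53.]
```

Emit:
arm_command --pt "-0.028 0 0 0 -0.011 -0.016 0" --pt "-0.067 0 0 0 -0.029 -0.037 0" --pt "-0.067 0 0 0 -0.029 -0.037 0" --pt "-0.067 0 0 0 -0.029 -0.037 0" --pt "-0.028 0 0 0 -0.011 -0.016 0" --pt "0.028 0 0 0 0.01 0.017 0" --pt "0.083 0 0 0 0.024 0.053 0" --pt "0.139 0 0 0 0.077 0.07 0" --pt "0.194 0 0 0 0.078 0.109 0" --pt "0.25 0 0 0 0.073 0.148 0" --pt "0.306 0 0 0 0.129 0.153 0" --pt "0.361 0 0 0 0.11 0.187 0" --pt "0.361 0 0 0 0.11 0.187 0"

```text
time: 27.25
position: [0.6071, 0.0704, 0.2536]
eef_rot: [-179.9, 0.1, -179.9]
ft_force: [0.4, -0.9, -3.5]
opening: 0.098
grasp_force: 88.4
```

Emit:
arm_command --pt "0 0 0 0.1 0.17 0.0 0" --pt "0 0 0 0.2 0.34 0.0 0" --pt "0 0 0 0.3 0.51 0.0 0" --pt "0 0 0 0.402 0.682 0.005 0" --pt "0 0 0 0.402 0.682 0.005 0" --pt "0 0 0 0.402 0.682 0.005 0" --pt "0 0 0 0.402 0.682 0.005 0"

```text
time: 28.12
position: [0.4478, 0.3403, 0.2511]
eef_rot: [179.9, 0.0, 179.8]
ft_force: [-0.6, 0.4, -2.7]
opening: 0.1
grasp_force: 88.9
```

Run:
```python
from h import *
im=eyes.read_camera("scene")[120:400,180:500,::-1]
t=eyes.read_camera("top")[150:350,100:420,::-1]
cv2.imwrite("pics/s2.png",np.hstack([cv2.resize(im,(400,350)),cv2.resize(t[40:140,200:],(400,350))]))
```

```text
(no output)
```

View pics/s2.png

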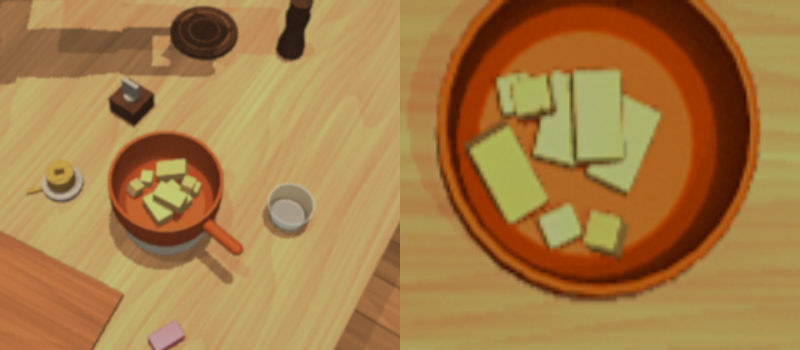

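Right panel: four blocks and four chunks, all in the pot. Now I place the tray.

Emit:
arm_command --pt "0 0 0 0 0 0.13 0" --pt "0 0 0 0 0 0.26 0" --pt "0 0 0 0 0 0.36 0" --pt "0 0 0 0 0 0.4 0" --pt "0 0 0 0 0 0.42 0" --pt "0 0 0 0 0 0.43 0" --pt "0 0 0 0 0 0.435 0" --pt "0 0 0 0 0 0.438 0" --pt "0 0 0 0 0 0.438 0"

```text
time: 29.35
position: [0.4481, 0.3406, 0.0757]
eef_rot: [180.0, 0.1, 179.8]
ft_force: [0.5, 0.2, 0.3]
opening: 0.099
grasp_force: 89.6
```

Run:
```python
from h import *
for r in masks_of("key_holder","top")[:1]: print(r["score"],rect(r["pixels"],.04,"top"))
im=eyes.read_camera("top")
def bars(z):
    pass
c=im[300:342,262:300,::-1]; v=im[302:346,358:402,::-1]
cv2.imwrite("pics/kv.png",np.hstack([cv2.resize(c,(400,440),interpolation=2),cv2.resize(v,(400,440),interpolation=2)]))
```

```text
0.86 (array([433.3, 106. ]), 64.9, 62.1, -3.9)
```

View pics/kv.png

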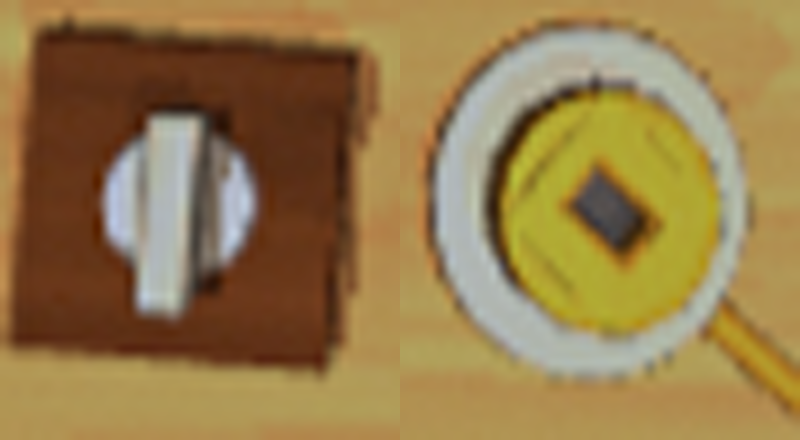

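Key bow: about −5° in world, at (280,319). Valve slot: long axis at about 50°, at (380,323). Next I release the tray and hover above the key.

Emit:
arm_command --pt "0 0 0 0 0 0.003 0.5" --pt "0 0 0 0 0 0.003 0.5" --pt "0 0 0 0 0 0.003 0.5" --pt "0 0 0 0 0 -0.05 0.5" --pt "0 0 0 0 0 -0.2 0.5" --pt "0 0 0 0 0 -0.35 0.5" --pt "0 0 0 0 0 -0.438 0.5" --pt "0 0 0.028 0.035 -0.585 -0.35 0.5" --pt "0 0 0.028 0.035 -0.585 -0.238 0.5" --pt "0 0 0.028 0.035 -0.585 -0.238 0.5" --pt "0 0 0.028 0.035 -0.585 -0.238 0.5" --pt "0 0 0.028 0.035 -0.585 -0.238 0.5" --pt "0 0 0.028 0.035 -0.585 -0.238 0.5" --pt "0 0 0.028 0.035 -0.585 -0.238 0.5"

```text
time: 31.2
position: [0.4334, 0.1075, 0.1708]
eef_rot: [180.0, 0.1, 174.9]
ft_force: [0.8, -0.1, 0.1]
opening: 0.502
grasp_force: 0.0
```

Run:
```python
from h import *
print(here()[0],here()[1].as_euler('xyz',degrees=True))
im=eyes.read_camera("wrist"); t=eyes.read_camera("top")
cv2.imwrite("pics/w2full.png",im[:,:,::-1])
cv2.imwrite("pics/w2.png",np.hstack([cv2.resize(im[140:320,220:400,::-1],(480,480),interpolation=2),cv2.resize(t[270:350,110:190,::-1],(320,480))]))
```

```text
[0.43338601 0.1075122  0.17081561] [1.79978946e+02 6.17862823e-02 1.74862300e+02]
```

View pics/w2.png

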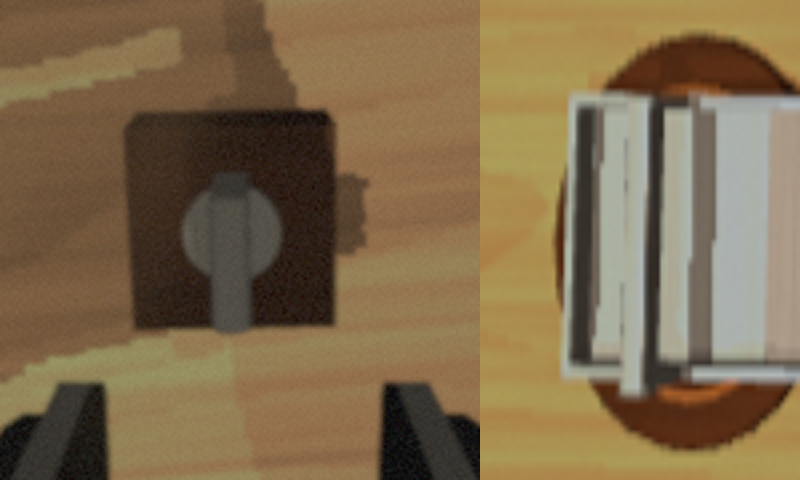

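The wrist crop shows the key's bow aligned with the tool x axis, its top face centred at about pixel (306.6,238.8). The tray stands on the trivet.

Run:
```python
from h import *
k=unproj([[306.6,238.8],[306.6,213.9],[306.6,263.7]],.08,"wrist"); print(k)
k=k[0]; st=(np.array([.433,.106,.17]),down(175))
rows(st,[([k[0],k[1],z],down(175),0) for z in (.047,.16)])
```

```text
[[0.43015784 0.10364938 0.08      ]
 [0.41345612 0.10521633 0.08      ]
 [0.44749648 0.10202267 0.08      ]]
[0.0, 0.0, 0.0, 0.007, -0.006, 0.308, 0]
[0.0, 0.0, 0.0, 0.007, -0.006, 0.025, 0]
```

Emit:
arm_command --pt "0 0 0.694 -0.026 -0.505 0 0.5" --pt "0 0 0.694 -0.026 -0.505 0 0.5" --pt "0 0 0.694 -0.026 -0.505 0 0.5" --pt "0 0 0.694 -0.026 -0.505 0 0.5" --pt "0 0 0.694 -0.026 -0.505 0 0.5" --pt "0 0 0.694 -0.026 -0.505 0 0.5" --pt "0 0 0.694 -0.026 -0.505 0 0.5" --pt "0 0 0.694 -0.026 -0.505 0.075 0.5" --pt "0 0 0.694 -0.026 -0.505 0.075 0.5" --pt "0 0 0.694 -0.026 -0.505 0.075 0.5" --pt "0 0 0.694 -0.026 -0.505 0.075 0.5" --pt "0 0 0.694 -0.026 -0.505 0.075 0.5" --pt "0 0 0.694 -0.026 -0.505 0.075 0.5" --pt "0 0 0.694 -0.026 -0.505 0.075 0.5" --pt "0 0 0.694 -0.026 -0.505 0.075 0.5" --pt "0 0 0.694 -0.026 -0.505 0.075 0.5"

```text
time: 33.3
position: [0.425, -0.0956, 0.1403]
eef_rot: [180.0, -0.0, 49.9]
ft_force: [0.5, 1.0, -0.3]
opening: 0.5
grasp_force: 0.0
```

Run:
```python
from h import *
print(here()[0],here()[1].as_euler('xyz',degrees=True),sensors.sense()["qpos"])
im=eyes.read_camera("wrist")
cv2.imwrite("pics/w3full.png",im[:,:,::-1])
cv2.imwrite("pics/w3.png",cv2.resize(im[170:310,240:380,::-1],(560,560),interpolation=2))
```

```text
[ 0.42498918 -0.09560828  0.14034101] [ 1.79997446e+02 -7.37267213e-04  4.99035586e+01] [-1.88062121e+01  1.59310646e+01  1.15848699e+02 -3.22325964e-04
  4.82175889e+01  2.12904441e+01]
```

View pics/w3.png

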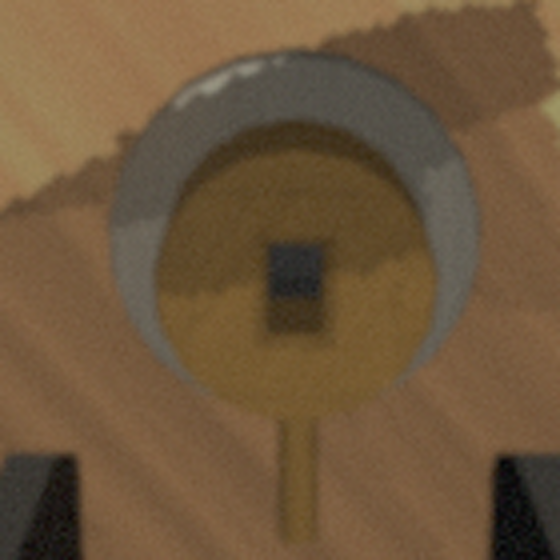

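The slot mouth is centred at about pixel (314.1,241.6) and aligned with the tool x axis at yaw 50°.

Run:
```python
from h import *
v=unproj([[314.1,241.6],[314.1,230.5],[314.1,253.2]],.046,"wrist"); print(v)
v=v[0]; k=np.array([.4302,.1036])
st=(np.array([.425,-.096,.14]),down(50))
rows(st,[([k[0],k[1],z],down(175),0) for z in (.17,.12,.047,.17)])
st=(np.array([k[0],k[1],.17]),down(175))
rows(st,[([v[0],v[1],z],down(50),0) for z in (.17,.09,.077,.053)])
```

```text
[[ 0.42614874 -0.09824082  0.046     ]
 [ 0.43111027 -0.09233397  0.046     ]
 [ 0.4208738  -0.10452078  0.046     ]]
[0.0, 0.0, -0.694, 0.391, -0.311, -0.075, 0]
[0.0, 0.0, -0.694, 0.391, -0.311, 0.05, 0]
[0.0, 0.0, -0.694, 0.391, -0.311, 0.232, 0]
[0.0, 0.0, -0.694, 0.391, -0.311, -0.075, 0]
[0.0, 0.0, 0.694, -0.034, -0.504, 0.0, 0]
[0.0, 0.0, 0.694, -0.034, -0.504, 0.2, 0]
[0.0, 0.0, 0.694, -0.034, -0.504, 0.232, 0]
[0.0, 0.0, 0.694, -0.034, -0.504, 0.293, 0]
```

Emit:
arm_command --pt "0 0 -0.694 0.391 -0.311 -0.075 0.5" --pt "0 0 -0.694 0.391 -0.311 -0.075 0.5" --pt "0 0 -0.694 0.391 -0.311 -0.075 0.5" --pt "0 0 -0.694 0.391 -0.311 -0.075 0.5" --pt "0 0 -0.694 0.391 -0.311 -0.075 0.5" --pt "0 0 -0.694 0.391 -0.311 -0.075 0.5" --pt "0 0 -0.694 0.391 -0.311 -0.075 0.5" --pt "0 0 -0.694 0.391 -0.311 -0.075 0.5" --pt "0 0 -0.694 0.391 -0.311 -0.075 0.5" --pt "0 0 -0.694 0.391 -0.311 -0.075 0.5" --pt "0 0 -0.694 0.391 -0.311 -0.075 0.5" --pt "0 0 -0.694 0.391 -0.311 -0.075 0.5" --pt "0 0 -0.694 0.391 -0.311 -0.075 0.5" --pt "0 0 -0.694 0.391 -0.311 0.05 0.5" --pt "0 0 -0.694 0.391 -0.311 0.16 0.5" --pt "0 0 -0.694 0.391 -0.311 0.232 0.5" --pt "0 0 -0.694 0.391 -0.311 0.232 0.5" --pt "0 0 -0.694 0.391 -0.311 0.232 0.5"

```text
time: 35.6
position: [0.4313, 0.1042, 0.0485]
eef_rot: [180.0, 0.1, 174.7]
ft_force: [0.3, 0.6, 0.5]
opening: 0.497
grasp_force: 0.0
```

Emit:
arm_command --pt "0 0 0 0 0 0 0" --pt "0 0 0 0 0 0 0" --pt "0 0 0 0 0 0 0" --pt "0 0 0 0 0 0 0" --pt "0 0 0 0 0 0 0" --squeeze 60

```text
time: 36.22
position: [0.4312, 0.1042, 0.0485]
eef_rot: [180.0, 0.1, 174.8]
ft_force: [-1.3, -0.2, 8.8]
opening: 0.11
grasp_force: 58.6
```

Emit:
arm_command --pt "0 0 0 0 0 -0.03 0" --pt "0 0 0 0 0 -0.07 0" --pt "0 0 0 0 0 -0.12 0" --pt "0 0 0 0 0 -0.2 0" --pt "0 0 0 0 0 -0.3 0" --pt "0 0 0 0 0 -0.308 0" --pt "0 0 0 0 0 -0.308 0"

```text
time: 37.1
position: [0.4304, 0.1041, 0.1707]
eef_rot: [180.0, 0.0, 174.8]
ft_force: [-0.4, -0.1, -1.0]
opening: 0.107
grasp_force: 58.5
```

Emit:
arm_command --pt "0 0 0.694 -0.034 -0.504 0 0" --pt "0 0 0.694 -0.034 -0.504 0 0" --pt "0 0 0.694 -0.034 -0.504 0 0" --pt "0 0 0.694 -0.034 -0.504 0 0" --pt "0 0 0.694 -0.034 -0.504 0 0" --pt "0 0 0.694 -0.034 -0.504 0 0" --pt "0 0 0.694 -0.034 -0.504 0 0" --pt "0 0 0.694 -0.034 -0.504 0 0" --pt "0 0 0.694 -0.034 -0.504 0 0" --pt "0 0 0.694 -0.034 -0.504 0 0" --pt "0 0 0.694 -0.034 -0.504 0 0" --pt "0 0 0.694 -0.034 -0.504 0 0" --pt "0 0 0.694 -0.034 -0.504 0.15 0" --pt "0 0 0.694 -0.034 -0.504 0.15 0" --pt "0 0 0.694 -0.034 -0.504 0.15 0" --pt "0 0 0.694 -0.034 -0.504 0.15 0"

```text
time: 39.1
position: [0.4267, -0.0981, 0.1123]
eef_rot: [179.9, -0.1, 49.9]
ft_force: [-0.1, 0.6, -1.2]
opening: 0.11
grasp_force: 58.7
```

Run:
```python
from h import *
print(here()[0],here()[1].as_euler('xyz',degrees=True))
im=eyes.read_camera("wrist")
cv2.imwrite("pics/w4.png",cv2.resize(im[120:380,200:440,::-1],(528,572),interpolation=2))
```

```text
[ 0.42670185 -0.09813471  0.11226223] [ 1.79870706e+02 -5.01354956e-02  4.98646272e+01]
```

View pics/w4.png

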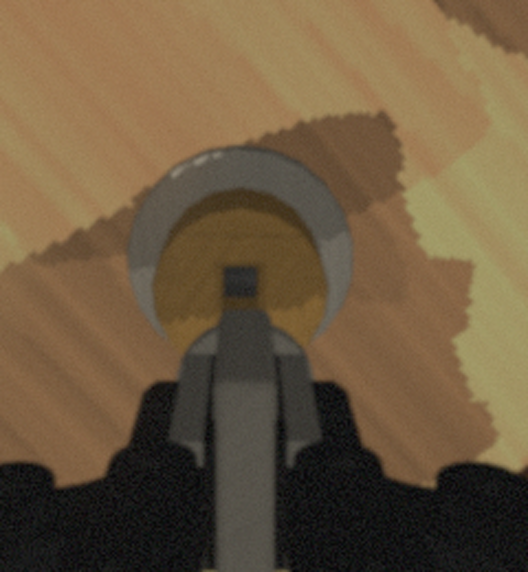

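The key is above the slot (crop (241,282)), about 1 mm off sideways. I'll correct by a small −y shift and insert in steps.

Emit:
arm_command --pt "0 0 0 0 -0.002 0.02 0" --pt "0 0 0 0 -0.002 0.04 0" --pt "0 0 0 0 -0.002 0.06 0" --pt "0 0 0 0 -0.002 0.075 0" --pt "0 0 0 0 -0.002 0.09 0" --pt "0 0 0 0 -0.002 0.1 0" --pt "0 0 0 0 -0.002 0.1 0"

```text
time: 40.02
position: [0.4252, -0.0973, 0.0705]
eef_rot: [-180.0, 0.0, 49.9]
ft_force: [0.1, 0.2, -0.2]
opening: 0.108
grasp_force: 58.7
```

Emit:
arm_command --pt "0 0 0 0 0 0.01 0" --pt "0 0 0 0 0 0.02 0" --pt "0 0 0 0 0 0.03 0" --pt "0 0 0 0 0 0.036 0" --pt "0 0 0 0 0 0.041 0" --pt "0 0 0 0 0 0.041 0"

```text
time: 40.78
position: [0.4253, -0.0973, 0.0545]
eef_rot: [-180.0, 0.0, 49.9]
ft_force: [-0.8, 0.4, 4.1]
opening: 0.109
grasp_force: 59.5
```

Emit:
arm_command --pt "0 0 0.0 0 0 0 0" --pt "0 0 0.03 0 0 0 0" --pt "0 0 0.06 0 0 0 0" --pt "0 0 0.09 0 0 0 0" --pt "0 0 0.12 0 0 0 0" --pt "0 0 0.15 0 0 0 0" --pt "0 0 0.18 0 0 0 0" --pt "0 0 0.21 0 0 0 0" --pt "0 0 0.24 0 0 0 0" --pt "0 0 0.27 0 0 0 0" --pt "0 0 0.3 0 0 0 0" --pt "0 0 0.33 0 0 0 0" --pt "0 0 0.36 0 0 0 0" --pt "0 0 0.39 0 0 0 0" --pt "0 0 0.42 0 0 0 0" --pt "0 0 0.445 0 0 0 0" --pt "0 0 0.455 0 0 0 0" --pt "0 0 0.455 0 0 0 0"

```text
time: 43.02
position: [0.4256, -0.0975, 0.0545]
eef_rot: [-180.0, -0.1, -32.0]
ft_force: [0.5, -1.1, 5.9]
opening: 0.108
grasp_force: 59.7
```

Run:
```python
from h import *
s=sensors.sense(); print(s["torque"],s["ft_force"],s["eef_rot"],s["qpos"])
```

```text
[-0.32032727 -0.00388371 -0.02039962] [ 0.50881854 -1.13140068  5.89980581] [-1.79993399e+02 -5.12329361e-02 -3.19894592e+01] [-1.90159592e+01  2.56056075e+01  1.18553788e+02 -8.66882663e-03
  3.57891978e+01  1.02980527e+02]
```

Emit:
arm_command --pt "0 0 0.015 0 0 0 0" --pt "0 0 0.03 0 0 0 0" --pt "0 0 0.045 0 0 0 0" --pt "0 0 0.055 0 0 0 0" --pt "0 0 0.055 0 0 0 0"

```text
time: 43.65
position: [0.4255, -0.0975, 0.0545]
eef_rot: [-180.0, -0.0, -41.9]
ft_force: [0.3, -2.2, 5.1]
opening: 0.105
grasp_force: 59.8
```

Run:
```python
from h import *
s=sensors.sense(); print(s["torque"],s["ft_force"],s["eef_rot"])
```

```text
[-0.36726888  0.06655665  0.27240357] [ 0.28026206 -2.22799149  5.11339108] [-1.79995450e+02 -3.81160931e-02 -4.18578947e+01]
```

Emit:
arm_command --pt "0 0 0.01 0 0 0 0" --pt "0 0 0.02 0 0 0 0" --pt "0 0 0.02 0 0 0 0"

```text
time: 44.02
position: [0.4256, -0.0976, 0.0545]
eef_rot: [180.0, -0.1, -45.4]
ft_force: [-0.5, -2.2, 5.8]
opening: 0.101
grasp_force: 60.1
```

Run:
```python
from h import *
s=sensors.sense(); print(s["torque"],s["ft_force"],s["eef_rot"])
```

```text
[-0.33002333  0.10744327  0.56090343] [-0.54657201 -2.18708977  5.80422736] [ 1.79997653e+02 -5.14552455e-02 -4.54085985e+01]
```

The torque rises, so the valve is at its stop. I relax slightly, release and rise.

Emit:
arm_command --pt "0 0 -0.02 0 0 0 0" --pt "0 0 -0.025 0 0 0 0.4" --pt "0 0 -0.025 0 0 0 0.4" --pt "0 0 -0.025 0 0 0 0.4" --pt "0 0 -0.025 0 0 -0.03 0.4" --pt "0 0 -0.025 0 0 -0.1 0.4" --pt "0 0 -0.025 0 0 -0.2 0.4" --pt "0 0 -0.025 0 0 -0.24 0.4" --pt "0 0 -0.025 0 0 -0.24 0.4" --pt "0 0 -0.025 0 0 -0.24 0.4"

```text
time: 45.28
position: [0.4249, -0.0972, 0.1499]
eef_rot: [180.0, 0.0, -41.0]
ft_force: [-0.0, -0.3, -0.9]
opening: 0.399
grasp_force: 0.0
```

Run:
```python
from h import *
print(here()[0],here()[1].as_euler('xyz',degrees=True))
im=eyes.read_camera("wrist"); s=eyes.read_camera("scene")
cv2.imwrite("pics/w5.png",np.hstack([cv2.resize(im[150:330,220:400,::-1],(400,400),interpolation=2),cv2.resize(s[110:330,200:420,::-1],(400,400))]))
```

```text
[ 0.4249127  -0.09722682  0.14990462] [ 1.79984411e+02  4.05267622e-02 -4.10469083e+01]
```

View pics/w5.png

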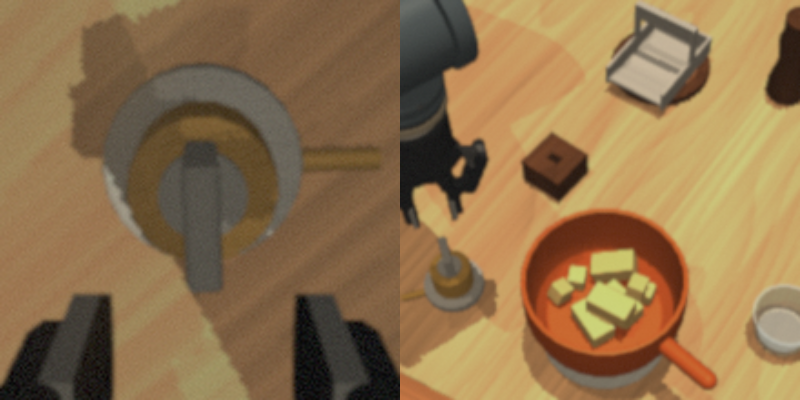

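The key stands upright in the valve with its collar on top, turned to the stop. The tray stands empty on the trivet, and all the cheese is in the pot.

```bash
python3 -c "
from station import manip
print(manip.finish_job())"
```

```text
the job is handed in; nothing more can be done
None
```

I handed the job in at about 45 s: all four blocks and four chunks are in the caquelon, the empty tray stands on the trivet, and the key is fully in the valve and turned clockwise until it met the stop. No verdict came back, so success rests on the final pictures and force readings.

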